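# Turn the polished tiles over and pack them in the lidded tub

### The arm

A 6-joint arm with a two-finger parallel gripper is mounted at the origin on the work surface. World frame = base frame: x ahead of the robot, y to its left, z up, the work surface at z = 0. Lengths are in mm, angles in rad, forces in N, time in s.
With the tool pointing down it reaches from about 250 to 775 mm from the base axis. Payload 4 kg.
Tool frame: the origin (TCP) lies on the centre line of the jaws, within the pads' length; the fingertips stand 22 mm ahead of it and the grasp point (between the pads) lies 3 mm ahead of it; z points along the fingers, x is the direction in which the jaws open and shut, and the axes are right-handed (so a half turn about z gives the same grasp; the last joint's range is limited). The gripper opens to 85 mm and grips with 20 to 120 N. Pads are 22 mm wide; open, the fingers measure 114 mm over their backs; the gripper's body (76 mm by 85 mm) begins 54 mm behind the grasp point. The pads swing forward as they close: fully open they stand 13 mm farther back than shut.
Start: joints at [-1.367, 0.087, 1.371, -0, 1.684, -0.103], TCP at [166.102, -524.334, 253.341] pointing down, gripper open.
Joint ranges: [-3.1, 3.1], [-0.76, 2.03], [0.27, 2.55], [-1.08, 4.22], [0.17, 2.65], [-2.57, 2.57]. Speed limits (rad/s): [2.79, 2.79, 3.14, 3.14, 3.14, 3.14].

### API

Orientations are given as a unit quaternion [x, y, z, w].
In Python, from rig import ctrl gives the robot as it stands. The module is installed in compiled form; this text tells all that it offers. Calls block until the motion is done:
- ctrl.move_pose(position, orientation): joint-space move of the TCP to a pose.
- ctrl.line_to(position, max_speed=150, rotation=None): straight line of the TCP; rotation=None keeps the orientation; max_speed is the mean speed in mm/s.
- ctrl.move_joints(angles): joint-space move.
- ctrl.command_gripper(opening, grasp_force=None): finger opening in mm; grasp_force is the grip in N (None keeps the last); returns when the fingers have stopped.
- ctrl.sleep(seconds).
- ctrl.ik(position, orientation): joint angles nearest the present ones, or None.
- ctrl.camera(name): name is "side" or "top"; returns the picture (480x640x3 uint8, blue, green, red); there is no depth.
- ctrl.get_calibration(name): a dict with "fx", "fy", "cx", "cy" (pixels), "world_from_camera" (4x4, takes a point from camera to world coordinates). Camera axes: x right, y down, z forward; pixel columns grow to the right and rows downward; lengths in mm; the calibration is good to about 2 mm. A picture is of the moment at which its call begins. get_calibration takes no time and is no camera call.
A pose or a line that the arm cannot do raises ctrl.MotionError and nothing moves.
- ctrl.hand_in(): hands the job in, once; it reports no verdict.
Trained networks look in the newest picture that a camera, given by its name, has taken for a name from the list of things; names that differ only in an ending like _2 or _b are one class to them, and where a whole thing is asked for, a point or a joint stands for the part that bears it (a point fixed in the world has none). Each returns a list of dicts, best first, with "conf" (0 to 1); they miss things now and then, are a little off and sometimes report something else, mostly with a low value. They report only what shows in the picture. A call takes as long as a camera call. They do not tell look-alikes from the thing itself.
- ctrl.search_frame(camera, name): "position" ([column, row] in pixels, amid what is visible of it).
Readings, each from a call of its own:
- ctrl.read_time(): time.
- ctrl.read_qpos(): joint angles.
- ctrl.read_joint_vel(): joint speeds.
- ctrl.read_effort(): joint torques, N m.
- ctrl.read_ee_pos(): TCP position.
- ctrl.read_tool_rot(): TCP orientation.
- ctrl.read_force(): force on the tool from outside, world axes, zero at the start.
- ctrl.read_ft_torque(): the same for the moment, N m.
- ctrl.read_finger_gap(): finger opening in mm.
Only numpy, scipy, OpenCV 4.12 (cv2) and the standard library are available. Lean on these libraries where they do the work, as an engineer would, in place of code of your own. Each camera call takes 0.05 s, during which the arm holds its last target.

### The job

The polished inlay tiles lying face up on the bench have to be put away face down, out of the dust: turn each one over by dropping it on the edge of the turning ramp so that it lands face down in the felt tray, then lay it (do not drop it) flat and face down in the white tub. When all the tiles there are lie in the tub, put the blue lid on and press it down until it is fully home and level all round. Do not turn tiles over in the gripper, and leave the tape roll, the wax jar and the brush where they are.

Things in the scene. Friction and masses are not known exactly. Their poses are not given: they have to be found in the camera images.
- ramp: fixed turning ramp: plywood wedge and green-felt catch tray on one base board 338 x 220 mm. Origin on the bench straight below the ramp's upper edge; x points level from the edge out over the tray, y along the edge, z up. The slope falls at 45 degrees on the -x side; the ramp's back, below the edge on the +x side, is upright, set in 14 mm
- ramp_edge (a point): middle of the top of the edge, a steel bar 10 mm thick, 204 mm long, 100 mm above the bench. A tile let go level 30 to 80 mm above it, its 80 mm length across the edge, its middle 20 to 30 mm out on the tray side (the edge catches its last 10 to 20 mm), flips and lands face down, its middle 60 to 100 mm from the edge. With its middle on the slope side it slides down unturned
- tray_floor (a point): middle of the felt floor of the catch tray, 106 mm out from the edge, 11 mm above the bench. The floor reaches from the ramp's x = -10 to +222 mm and y = -104 to +104 mm; its two side walls and end wall stand 11 mm above it. Nothing else is in the tray at the start
- tub: white open storage tub, fixed to the bench, outside 120 (x) x 122 (y) x 48 mm (z), walls and floor 5 mm, felt on the floor; origin under its middle. Holds a stack of three tiles, their 80 mm length along its x
- tub_rim (a point): middle of the tub's mouth at the bare rim, 48 mm above the bench. On the rim stands a black rubber seal in four lengths, one on each side, 5 mm proud: each takes about 2.5 N of slow, steady pressure to push down and then stays down, flush with the rim; a knock hardly moves it
- lid: loose blue lid 131 (x) x 133 (y) mm, 160 g, flat on the bench. Skirt 10 mm deep, 2.5 mm play round the tub; origin: middle of the skirt's lower edge; plate 10 to 14 mm above it; grip bar 22 (x) x 80 mm (y) in the middle, top at 40 mm. Resting on the seal its origin is 43 mm above the tub's; fully home, pressed slowly with 10 to 17 N, 38 mm. Either way round
- tile_a: inlaid maple tile 80 (x) x 60 (y) x 12 mm, about 45 g, may be absent; z points out of the polished face (pale, with a brown diamond and border), the back is plain dark brown; origin at its middle. Starts face up on the bench; turned over, z points down
- tile_b: inlaid maple tile 80 (x) x 60 (y) x 12 mm, about 45 g, may be absent; z points out of the polished face (pale, with a brick-red diamond and border), the back is plain dark brown; origin at its middle. Starts face up on the bench; turned over, z points down
- tile_c: inlaid maple tile 80 (x) x 60 (y) x 12 mm, about 45 g, may be absent; z points out of the polished face (pale, with a blue diamond and border), the back is plain dark brown; origin at its middle. Starts face up on the bench; turned over, z points down
- tape_roll: bystander: roll of brown tape lying flat, 100 mm across, 48 mm high; origin under its middle
- wax_jar: bystander: amber jar with a dark cap, 72 mm across, 75 mm high; origin under its middle
- dust_brush: bystander: hand brush 200 mm long lying on the bench; origin under its middle
Things that resemble listed ones, but are neither listed nor needed, are in the scene too. Leave any pink look-alike of the tile_b alone. Leave any purple look-alike of the tile_c alone.

How it is judged (in metres and radians):
On the way, in this order (a step that is already met when the one before it is completed fails the run):
1. a tile lies turned over, face down and let go, in the catch tray of the ramp (((x of tile_a in the frame of ramp between 0 and 0.22 m and y of tile_a in the frame of ramp between -0.1 and 0.1 m and height (world z) of tile_a below 0.03 m and angle between tile_a's own z axis and vertical above 2.9 rad and contact force between tile_a and the fingers below 0.05 N and linear speed of tile_a below 0.05 m/s) or (x of tile_b in the frame of ramp between 0 and 0.22 m and y of tile_b in the frame of ramp between -0.1 and 0.1 m and height (world z) of tile_b below 0.03 m and angle between tile_b's own z axis and vertical above 2.9 rad and contact force between tile_b and the fingers below 0.05 N and linear speed of tile_b below 0.05 m/s) or (x of tile_c in the frame of ramp between 0 and 0.22 m and y of tile_c in the frame of ramp between -0.1 and 0.1 m and height (world z) of tile_c below 0.03 m and angle between tile_c's own z axis and vertical above 2.9 rad and contact force between tile_c and the fingers below 0.05 N and linear speed of tile_c below 0.05 m/s))), for 0.2 s.
2. all the tiles lie flat and face down in the tub, let go, with the lid still off (x of tile_a in the frame of tub between -0.06 and 0.06 m and y of tile_a in the frame of tub between -0.061 and 0.061 m and z of tile_a in the frame of tub between 0 and 0.048 m and angle between each of tile_a, tile_b, tile_c's own z axis and vertical above 2.95 rad and linear speed of each of tile_a, tile_b, tile_c below 0.03 m/s and contact force between each of tile_a, tile_b, tile_c and the fingers below 0.05 N and x of tile_b in the frame of tub between -0.06 and 0.06 m and y of tile_b in the frame of tub between -0.061 and 0.061 m and z of tile_b in the frame of tub between 0 and 0.048 m and x of tile_c in the frame of tub between -0.06 and 0.06 m and y of tile_c in the frame of tub between -0.061 and 0.061 m and z of tile_c in the frame of tub between 0 and 0.048 m and horizontal distance between lid and tub above 0.04 m), for 0.2 s.
At the end, for the whole second after the job is handed in: every tile present lies in the tub, face down and flat (within 11 degrees), and the lid is pressed home on the rim: within 2.5 mm of its lowest height, level within 1.7 degrees, all of it at rest and let go (x of tile_a in the frame of tub between -0.06 and 0.06 m and y of tile_a in the frame of tub between -0.061 and 0.061 m and z of tile_a in the frame of tub between 0 and 0.048 m and angle between each of tile_a, tile_b, tile_c's own z axis and vertical above 2.95 rad and linear speed of each of tile_a, tile_b, tile_c below 0.03 m/s and contact force between each of tile_a, tile_b, tile_c, lid and the fingers below 0.05 N and x of tile_b in the frame of tub between -0.06 and 0.06 m and y of tile_b in the frame of tub between -0.061 and 0.061 m and z of tile_b in the frame of tub between 0 and 0.048 m and x of tile_c in the frame of tub between -0.06 and 0.06 m and y of tile_c in the frame of tub between -0.061 and 0.061 m and z of tile_c in the frame of tub between 0 and 0.048 m and z of lid in the frame of tub between 0.034 and 0.0405 m and horizontal distance between lid and tub below 0.008 m and angle between lid's own z axis and vertical below 0.03 rad and linear speed of lid below 0.02 m/s); the robot touches nothing.
It fails at once if a bystander (tape roll, wax jar, brush) is moved more than 30 mm (distance of any of tape_roll, wax_jar, dust_brush from where it was at the start of the episode above 0.03 m).
It fails at once if a tile is turned through upright in the gripper, away from the ramp ((contact force between tile_a and the fingers above 3 N and angle between tile_a's own z axis and vertical between 1.35 and 1.8 rad and horizontal distance between tile_a and tray_floor above 0.16 m) or (contact force between tile_b and the fingers above 3 N and angle between tile_b's own z axis and vertical between 1.35 and 1.8 rad and horizontal distance between tile_b and tray_floor above 0.16 m) or (contact force between tile_c and the fingers above 3 N and angle between tile_c's own z axis and vertical between 1.35 and 1.8 rad and horizontal distance between tile_c and tray_floor above 0.16 m)).
It fails at once if a tile is dropped into the tub: it falls free above the tub, more than about 30 mm over the rim ((x of tile_a in the frame of tub between -0.06 and 0.06 m and y of tile_a in the frame of tub between -0.061 and 0.061 m and z of tile_a in the frame of tub above 0.085 m and contact force between tile_a and the fingers below 0.01 N) or (x of tile_b in the frame of tub between -0.06 and 0.06 m and y of tile_b in the frame of tub between -0.061 and 0.061 m and z of tile_b in the frame of tub above 0.085 m and contact force between tile_b and the fingers below 0.01 N) or (x of tile_c in the frame of tub between -0.06 and 0.06 m and y of tile_c in the frame of tub between -0.061 and 0.061 m and z of tile_c in the frame of tub above 0.085 m and contact force between tile_c and the fingers below 0.01 N)).
Of tile_a, tile_b, tile_c only 2 to 3 are there at a start; the rules pass over those that are not, and their reading is None.
At some moment in a run one of tile_a, tile_b, tile_c, lid may be knocked a few centimetres aside while the robot is not near it.
It also fails if it takes over 210 s, if anything falls off the work surface, if the arm or the gripper's body presses on something with over 40 N, if the wrist force passes 120 N, or if a joint passes its speed limit or range.

## Working session

There is one attempt and no reset: what is moved stays moved. The work goes in short steps, each a Python script; the robot and the scene stay as the last script left them, time stands still between calls to the robot, and variables do not carry over. Pictures are saved under pics/ and viewed, and the job is handed in when it is done.

```bash
mkdir -p pics; python3 - <<'E'
from rig import ctrl
import cv2
for n in("top","side"):
    im=ctrl.camera(n); cv2.imwrite(f"pics/{n}0.png",im); c=ctrl.get_calibration(n); print(n,c["fx"],c["fy"],c["cx"],c["cy"]); print(c["world_from_camera"])
    for t in ["ramp","tub","lid","tile_a","tape_roll","wax_jar","dust_brush","ramp_edge","tray_floor"]:
        print(t,[( [round(x) for x in d["position"]],round(d["conf"],2)) for d in ctrl.search_frame(n,t)])
print(ctrl.read_time(),ctrl.read_tool_rot())
E
```

```text
top 569.4897850664473 569.4897850664473 323.0578122430842 241.5213747163006
[[-1.56448718e-04 -9.99027688e-01  4.40869041e-02  4.93516354e+02]
 [-9.99785489e-01 -7.56827208e-04 -2.06979036e-02  1.37559992e+02]
 [ 2.07111450e-02 -4.40806852e-02 -9.98813267e-01  1.62093448e+03]
 [ 0.00000000e+00  0.00000000e+00  0.00000000e+00  1.00000000e+00]]
ramp [([367, 259], 0.68)]
tub [([464, 232], 0.91), ([405, 164], 0.22)]
lid [([461, 290], 0.72)]
tile_a [([210, 310], 0.93), ([254, 233], 0.91), ([253, 292], 0.9), ([160, 245], 0.84), ([206, 261], 0.81)]
tape_roll [([342, 153], 0.87)]
wax_jar [([405, 162], 0.94), ([369, 262], 0.53)]
dust_brush [([242, 186], 0.96)]
ramp_edge [([370, 260], 0.96)]
tray_floor [([371, 259], 0.95)]
side 480.70010231467273 480.70010231467273 309.8124391442936 248.97304480530832
[[-9.67022098e-01 -1.71595127e-01  1.88210983e-01  3.93284463e+02]
 [-2.54684185e-01  6.45528897e-01 -7.20019729e-01  8.74437487e+02]
 [ 2.05624852e-03 -7.44209349e-01 -6.67943273e-01  7.49259388e+02]
 [ 0.00000000e+00  0.00000000e+00  0.00000000e+00  1.00000000e+00]]
ramp [([358, 229], 0.59), ([372, 340], 0.39)]
tub [([341, 159], 0.79), ([286, 327], 0.23)]
lid [([409, 175], 0.82)]
tile_a [([265, 458], 0.89), ([286, 324], 0.87), ([371, 339], 0.72), ([388, 402], 0.68), ([307, 394], 0.57)]
tape_roll [([233, 233], 0.63)]
wax_jar [([263, 182], 0.93)]
dust_brush [([217, 321], 0.86)]
ramp_edge [([359, 227], 0.58), ([235, 234], 0.55)]
tray_floor [([360, 229], 0.96)]
1.0 [ 8.06841273e-01 -5.90768278e-01  3.02441163e-05  3.09840961e-05]
```

```bash
python3 - <<'E'
import cv2
im=cv2.imread("pics/top0.png"); c=im[130:350,120:560]; cv2.imwrite("pics/top0c.png",cv2.resize(c,(800,400),interpolation=cv2.INTER_CUBIC))
c=im[215:335,130:290]; cv2.imwrite("pics/top0t.png",cv2.resize(c,(800,600),interpolation=cv2.INTER_CUBIC))
E
```

```text
(no output)
```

View pics/top0c.png

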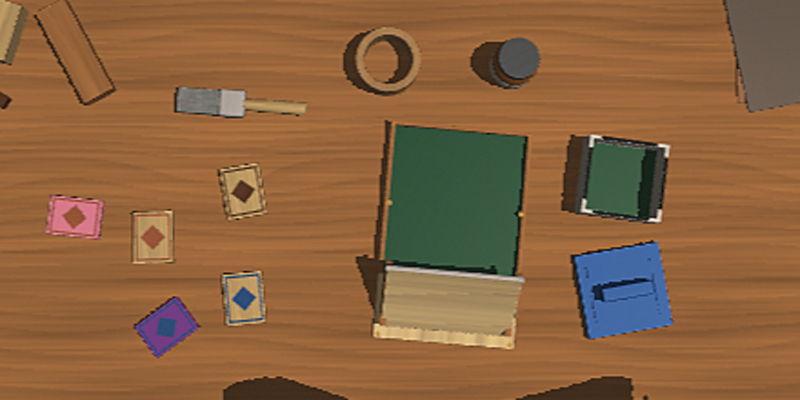

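View pics/top0t.png

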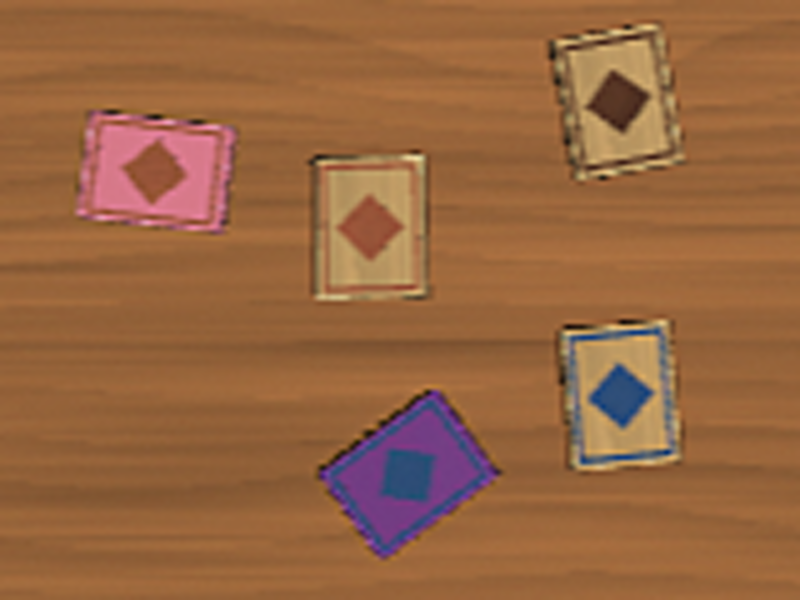

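View pics/side0.png

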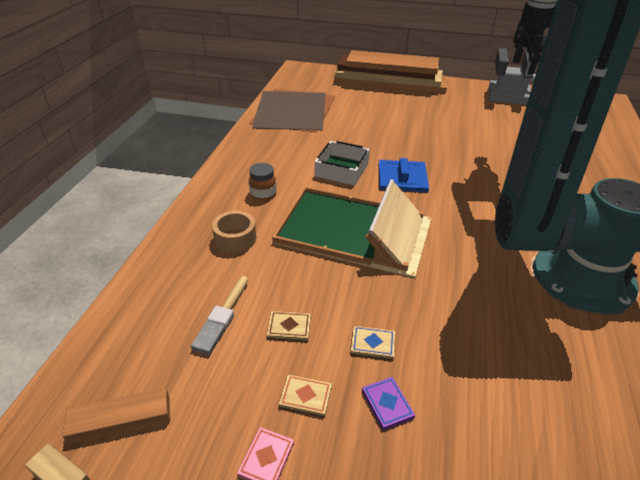

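The top view shows five tiles:
- **Brown diamond:** tile_a at (254,233).
- **Pale with brick-red diamond:** tile_b at (206,261).
- **Pale with blue diamond:** tile_c at (253,292).
- **Pink:** look-alike at (160,245), leave alone.
- **Purple:** look-alike at (210,310), leave alone.

The enlarged crop confirms that the three pale ones are the real tiles. Next I'll fit exact poses.

```bash
cat > h.py <<'E'
import numpy as np, cv2
from scipy.optimize import minimize
from rig import ctrl
C={n:ctrl.get_calibration(n) for n in("top","side")}
def proj(n,P):
    c=C[n];M=np.linalg.inv(np.array(c["world_from_camera"]));P=np.atleast_2d(P)
    q=P@M[:3,:3].T+M[:3,3];return np.c_[c["fx"]*q[:,0]/q[:,2]+c["cx"],c["fy"]*q[:,1]/q[:,2]+c["cy"]]
def world(n,px,z):
    c=C[n];M=np.array(c["world_from_camera"]);d=M[:3,:3]@np.array([(px[0]-c["cx"])/c["fx"],(px[1]-c["cy"])/c["fy"],1.])
    o=M[:3,3];return o+d*(z-o[2])/d[2]
def grad(im,s=1.0):
    im=cv2.GaussianBlur(im.astype(np.float32),(0,0),s)
    g=0
    for k in range(3):
        gx=cv2.Sobel(im[...,k],cv2.CV_32F,1,0);gy=cv2.Sobel(im[...,k],cv2.CV_32F,0,1);g=np.maximum(g,np.hypot(gx,gy))
    return np.minimum(g,250)
def rect(w,h,z,cx=0,cy=0,n=30):
    t=np.linspace(-.5,.5,n);o=np.ones(n)
    p=np.r_[np.c_[t*w,o*h/2],np.c_[t*w,-o*h/2],np.c_[o*w/2,t*h],np.c_[-o*w/2,t*h]]+[cx,cy]
    return np.c_[p,np.full(len(p),z)]
def place(M,x,y,a):
    c,s=np.cos(a),np.sin(a);return np.c_[x+c*M[:,0]-s*M[:,1],y+s*M[:,0]+c*M[:,1],M[:,2]]
def fit(G,cams,M,xy,yaws,r=12,st=3):
    """G dict cam->gradient; returns x,y,yaw,score"""
    def sc(v):
        t=0
        for n in cams:
            p=proj(n,place(M,*v)).astype(np.float32)
            t+=cv2.remap(G[n],p[:,0].reshape(1,-1),p[:,1].reshape(1,-1),cv2.INTER_LINEAR).mean()
        return -t/len(cams)
    best=[]
    for a in yaws:
        for dx in np.arange(-r,r+.1,st):
            for dy in np.arange(-r,r+.1,st):
                v=(xy[0]+dx,xy[1]+dy,a);best.append((sc(v),v))
    best.sort(key=lambda b:b[0]);out=None
    for b in best[:5]:
        m=minimize(sc,b[1],method="Nelder-Mead",options=dict(initial_simplex=[np.array(b[1])+d for d in([0,0,0],[3,0,0],[0,3,0],[0,0,.06])],xatol=.02,fatol=.01))
        if out is None or m.fun<out.fun: out=m
    return np.r_[out.x,-out.fun]
def snap(tag):
    d={}
    for n in("top","side"):
        d[n]=ctrl.camera(n);cv2.imwrite(f"pics/{n}_{tag}.png",d[n])
    return d
TILE=lambda z:rect(80,60,z)
def overlay(im,n,Ms,path,roi=None,k=4):
    im=im.copy();x0,y0,x1,y1=roi;c=cv2.resize(im[y0:y1,x0:x1],None,fx=k,fy=k,interpolation=cv2.INTER_CUBIC)
    for M in Ms:
        for p in proj(n,M): cv2.circle(c,(int((p[0]+.5-x0)*k-.5),int((p[1]+.5-y0)*k-.5)),1,(0,255,255),-1)
    cv2.imwrite(path,c)
E
cat > m0.py <<'E'
from h import *
I={n:cv2.imread(f"pics/{n}0.png") for n in("top","side")};G={n:grad(I[n]) for n in I}
np.set_printoptions(precision=2,suppress=True)
Y=np.arange(0,np.pi,.1)
Ms=[]
for nm,px in dict(a=(254,233),b=(206,261),c=(253,292)).items():
    w=world("top",px,12)
    for cams in(["top"],["side"],["top","side"]):
        f=fit(G,cams,TILE(12),w,Y);print(nm,w[:2],cams,f)
    Ms.append(place(TILE(12),*f[:3]))
L=np.vstack([rect(131,133,14)])
w=world("top",(461,290),14)
for cams in(["top"],["side"],["top","side"]):
    f=fit(G,cams,L,w,np.arange(-.3,.6,.06));print("lid",w[:2],cams,f)
Ms.append(place(np.vstack([L,rect(22,80,40)]),*f[:3]))
T=np.vstack([rect(120,122,53),rect(110,112,53)])
w=world("top",(464,232),48)
for cams in(["top"],["side"],["top","side"]):
    f=fit(G,cams,T,w,np.arange(-.5,.5,.06));print("tub",w[:2],cams,f)
Ms.append(place(T,*f[:3]))
# ramp: edge bar, base outline (x from -116..222?)
t=np.linspace(-102,102,80)
E_=np.r_[np.c_[0*t,t,0*t+100]]
s=np.linspace(0,228,80)
R=np.vstack([E_,np.c_[s,0*s+104,0*s+22],np.c_[s,0*s-104,0*s+22],np.c_[0*t+222,t,0*t+22]])
w=world("top",(370,260),11);w=w-[106,0,0]
for cams in(["top"],["side"],["top","side"]):
    f=fit(G,cams,R,w,np.arange(-.3,.3,.04),r=60,st=6);print("ramp",w[:2],cams,f)
Ms.append(place(R,*f[:3]))
overlay(I["top"],"top",Ms[3:],"pics/ov1.png",(320,185,520,335))
overlay(I["top"],"top",Ms[:3],"pics/ov2.png",(130,185,330,335))
overlay(I["side"],"side",Ms,"pics/ov3.png",(230,130,480,420),2)
E
python3 m0.py
```

```text
a [588.47 299.23] ['top'] [584.53 296.89   1.75  83.14]
a [588.47 299.23] ['side'] [582.23 314.49   0.18 150.3 ]
a [588.47 299.23] ['top', 'side'] [583.68 306.45   0.18 102.51]
b [509.45 433.51] ['top'] [510.28 439.95   0.01  94.5 ]
b [509.45 433.51] ['side'] [513.81 440.5    0.03 155.06]
b [509.45 433.51] ['top', 'side'] [513.81 440.42   0.02 120.51]
c [422.38 301.17] ['top'] [417.23 299.03   0.1  143.01]
c [422.38 301.17] ['side'] [418.78 300.31   0.09 188.62]
c [422.38 301.17] ['top', 'side'] [418.53 299.67   0.1  162.96]
lid [ 427.48 -285.99] ['top'] [ 430.   -290.41    0.17  248.06]
lid [ 427.48 -285.99] ['side'] [ 431.47 -290.98    0.15  238.36]
lid [ 427.48 -285.99] ['top', 'side'] [ 430.78 -290.41    0.17  242.12]
tub [ 589.75 -287.17] ['top'] [ 600.91 -286.4    -0.13  174.7 ]
tub [ 589.75 -287.17] ['side'] [ 605.68 -287.06   -0.13  173.33]
tub [ 589.75 -287.17] ['top', 'side'] [ 601.99 -286.62   -0.14  170.74]
ramp [406.31 -28.72] ['top'] [458.85 -20.17  -0.09 227.31]
ramp [406.31 -28.72] ['side'] [460.46 -21.49  -0.08 232.1 ]
ramp [406.31 -28.72] ['top', 'side'] [459.67 -20.49  -0.09 225.83]
```

View pics/ov1.png

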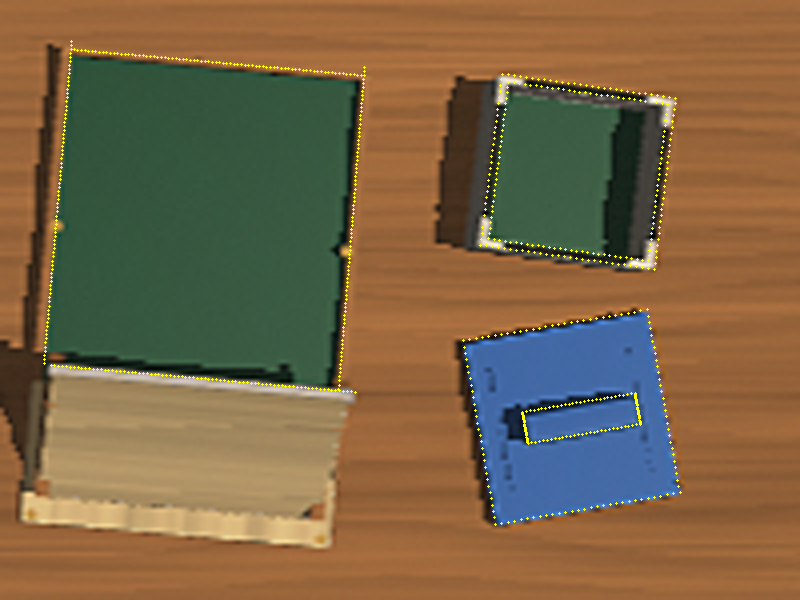

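View pics/ov2.png

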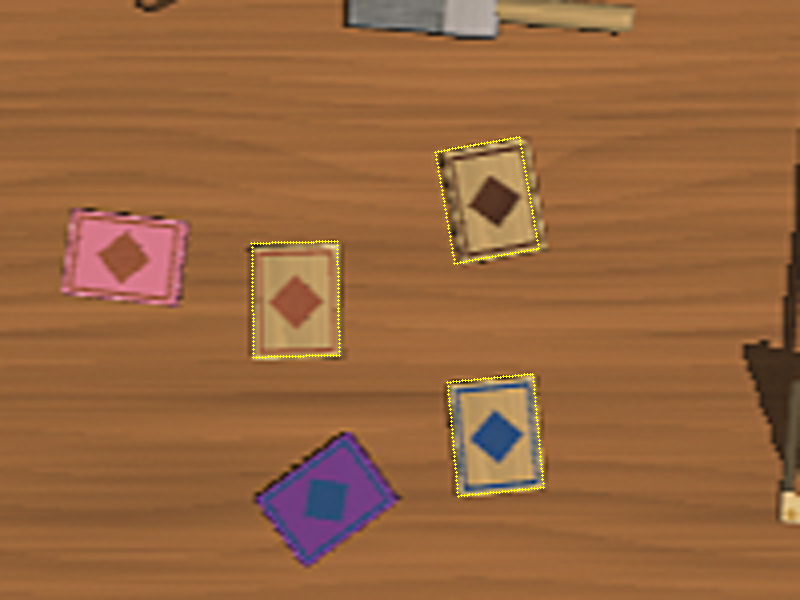

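View pics/ov3.png

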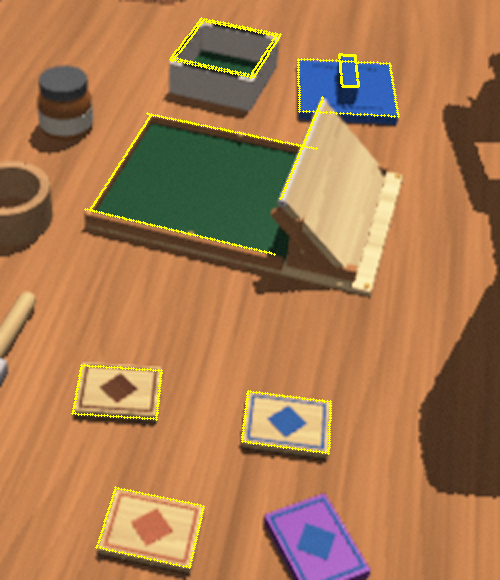

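```bash
cat >> h.py <<'E'
from scipy.spatial.transform import Rotation as R_
def quat(th,ref=None):
    x=np.array([np.cos(th),np.sin(th),0]);z=np.array([0,0,-1.]);return R_.from_matrix(np.c_[x,np.cross(z,x),z]).as_quat()
def th_near(p,th):
    q1=np.arctan2(p[1],p[0]);d=(q1-th+np.pi/2)%np.pi-np.pi/2;return q1-d
def goto(x,y,z,th): ctrl.move_pose([x,y,z],list(quat(th_near((x,y),th))))
def F(): return np.array(ctrl.read_force())
def descend(x,y,z0,z1,step=1.5,lim=3.,speed=40):
    f0=F();z=z0
    while z>z1+1e-6:
        z=max(z1,z-step);ctrl.line_to([x,y,z],speed)
        d=F()-f0
        if d[2]>lim: print("contact z",round(z,1),np.round(d,1));return z
    return z
RAMP=(459.7,-20.5,-.09)
def ramp2w(u,v):
    x,y,a=RAMP;return x+np.cos(a)*u-np.sin(a)*v,y+np.sin(a)*u+np.cos(a)*v
def pick_bench(x,y,yaw,zlow=20,probe=False):
    th=yaw+np.pi/2
    ctrl.command_gripper(76,40)
    goto(x,y,90,th)
    ctrl.line_to([x,y,30],150)
    z=descend(x,y,30,zlow,2 if not probe else 1)
    ctrl.command_gripper(50,30)
    g=ctrl.read_finger_gap();print("gap",round(g,1),"z",z,"F",np.round(F(),1))
    ctrl.line_to([x,y,200],200);print("gap",round(ctrl.read_finger_gap(),1))
    return z
def drop(off,u=25,v=0,h=155):
    x,y=ramp2w(u,v);th=RAMP[2]+np.pi/2
    goto(x,y,h+off+25,th);ctrl.line_to([x,y,h+off],100);ctrl.sleep(.3)
E
python3 - <<'E'
from h import *
ctrl.sleep(0.05);print(F())
z=pick_bench(418.5,300,.1,20,True)
print(ctrl.read_time()); snap("1")
E
```

```text
[0.07320559 0.04449061 0.13839102]
gap 58.9 z 20 F [ 0.4 -0.7  1.2]
gap 59.0
8.775
```

View pics/side_1.png

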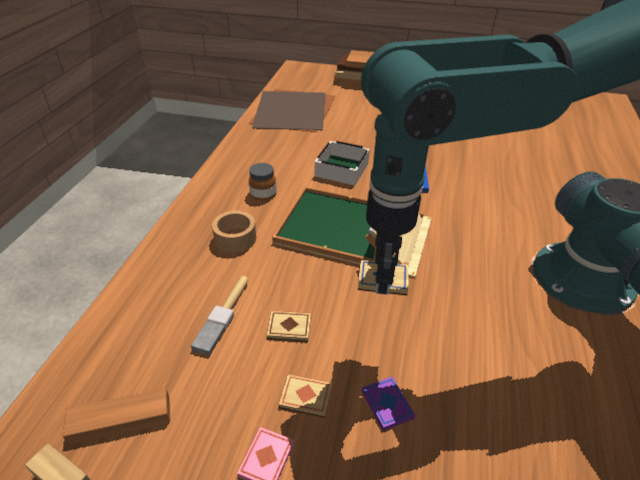

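tile_c is held level at (385,275) with a gap of 59 mm. Next I'll move to the drop pose and check it before letting go.

```bash
python3 - <<'E'
from h import *
drop(14)
I=snap("2")
print(ctrl.read_ee_pos(),ctrl.read_time())
c=I["side"][150:300,270:470];cv2.imwrite("pics/s2c.png",cv2.resize(c,(800,600),interpolation=cv2.INTER_CUBIC))
x,y=ramp2w(25,0)
overlay(I["side"],"side",[place(TILE(155),x,y,RAMP[2]),place(TILE(149),x,y,RAMP[2])],"pics/s2o.png",(270,150,470,300))
overlay(I["top"],"top",[place(TILE(161),x,y,RAMP[2])],"pics/t2o.png",(300,200,440,300),5)
E
```

```text
[484.80887484 -22.79261935 169.43766055] 10.925
```

View pics/s2o.png

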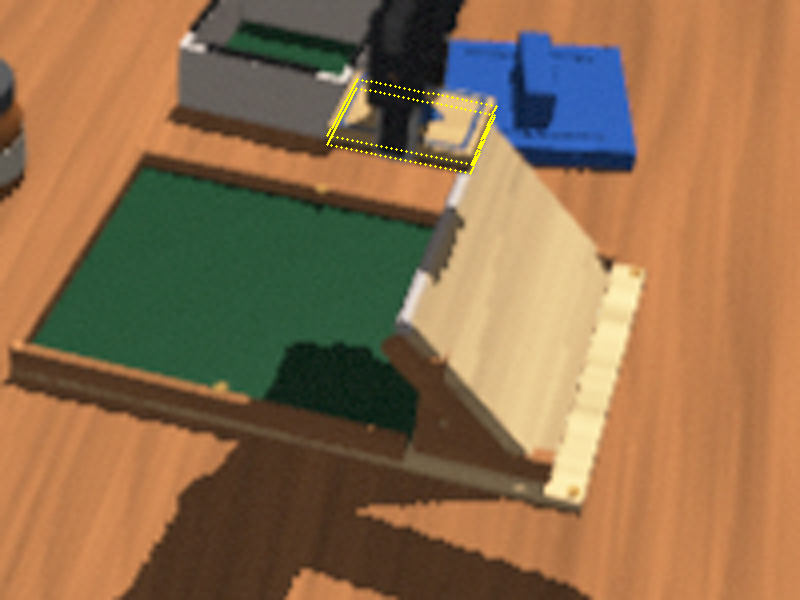

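View pics/t2o.png

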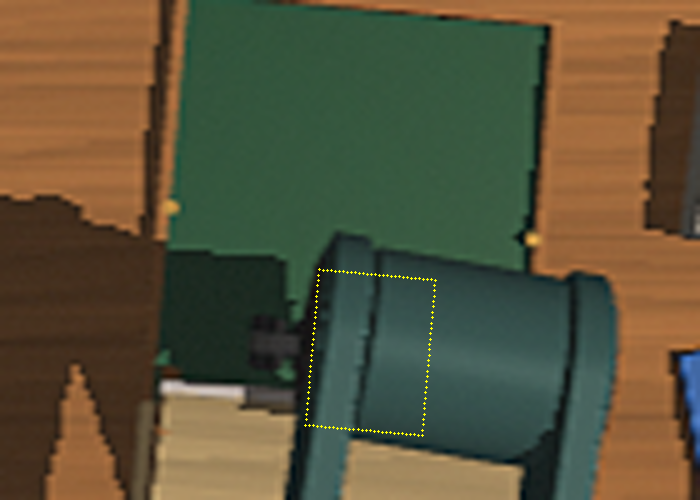

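The tile matches the intended pose (outline at about (410,125) in the crop). Releasing it.

```bash
cat >> h.py <<'E'
def look_tray(tag):
    """fit a tile in the tray (top at z=23)"""
    I=snap(tag);G={n:grad(I[n]) for n in I};res=[]
    for n in("top","side"):
        # dark brown blob inside the felt
        hsv=cv2.cvtColor(I[n],cv2.COLOR_BGR2HSV)
        m=np.zeros(hsv.shape[:2],np.uint8)
        poly=proj(n,np.array([(*ramp2w(u,v),11) for u,v in((30,-90),(212,-90),(212,90),(30,90))])).astype(np.int32)
        cv2.fillPoly(m,[poly],255)
        ng=((hsv[...,0]<25)&(hsv[...,1]>40)).astype(np.uint8)*255
        ng&=m;k,l,s,c=cv2.connectedComponentsWithStats(ng)
        if k>1:
            j=1+np.argmax(s[1:,4]);w=world(n,c[j],23);print(n,"blob",s[j,4],c[j].round(),w[:2].round(1))
            if s[j,4]>150: res.append(w)
    if not res: return I,None
    w=np.mean(res,0)
    cams=["top","side"]
    for cc in(["top"],["side"],cams):
        f=fit(G,cc,TILE(23),w,np.arange(0,np.pi,.1));print(cc,f.round(2))
    for n,roi in(("top",(320,180,440,290)),("side",(270,180,430,280))):
        overlay(I[n],n,[place(TILE(23),*f[:3])],f"pics/{n}_{tag}o.png",roi,5)
    return I,f
E
python3 - <<'E'
from h import *
ctrl.command_gripper(85);ctrl.sleep(.3)
p=ctrl.read_ee_pos();ctrl.line_to([p[0],p[1],220],200)
goto(420,200,230,1.5)
print(ctrl.read_time());look_tray("3")
E
```

```text
12.9417
top blob 606 [369. 250.] [540.8 -25.4]
side blob 623 [344. 224.] [541.7 -17.8]
['top'] [541.09 -26.28   3.06  90.04]
['side'] [541.96 -24.51   3.07  88.23]
['top', 'side'] [541.58 -25.73   3.06  88.03]
```

View pics/top_3o.png

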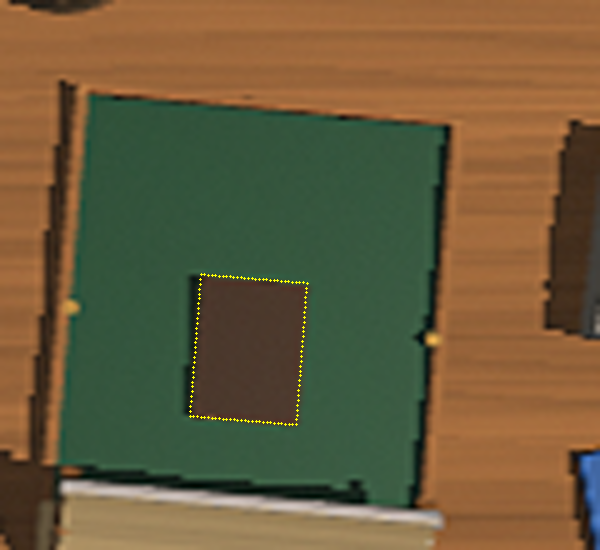

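View pics/side_3o.png

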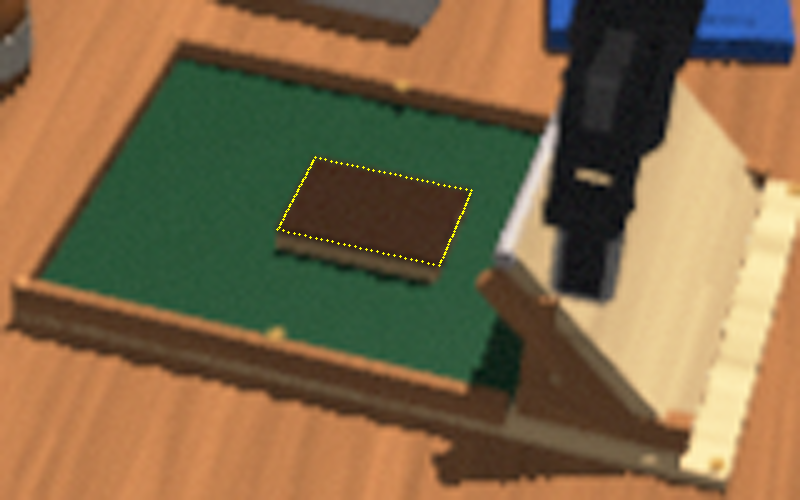

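tile_c lies face down in the tray at (369,250) in the top view, and the fit matches in both cameras. I'll pick it up and lay it in the tub.

```bash
cat >> h.py <<'E'
TUB=(602,-286.5,-.135)
def pick_tray(f):
    x,y,a=f[:3];th=a+np.pi/2
    ctrl.command_gripper(76,40)
    goto(x,y,120,th);ctrl.line_to([x,y,45],150);z=descend(x,y,45,31,3)
    ctrl.command_gripper(50,30);print("gap",round(ctrl.read_finger_gap(),1),"z",z)
    ctrl.line_to([x,y,140],200);print("gap",round(ctrl.read_finger_gap(),1))
def lay(k,release=True):
    x,y,a=TUB;th=a+np.pi/2
    goto(x,y,140,th);ctrl.line_to([x,y,75+0],120);
    zt=26+12*k
    ctrl.line_to([x,y,zt+9],60)
    z=descend(x,y,zt+9,zt-4,1,2.0,30)
    print("laid at",z,"gap",round(ctrl.read_finger_gap(),1),F().round(1))
    if release: rel(x,y)
def rel(x,y):
    ctrl.command_gripper(70);ctrl.sleep(.2)
    ctrl.line_to([x,y,140],120)
E
python3 - <<'E'
from h import *
pick_tray((541.6,-25.7,3.06-np.pi))
I=snap("4")
lay(0,False)
I=snap("5");print(ctrl.read_time())
for n,r in(("side",(270,110,430,230)),("top",(400,170,540,280))):
    x0,y0,x1,y1=r;cv2.imwrite(f"pics/{n}5c.png",cv2.resize(I[n][y0:y1,x0:x1],None,fx=5,fy=5,interpolation=cv2.INTER_CUBIC))
E
```

```text
gap 59.3 z 31
gap 59.7
contact z 24 [-0.7  0.   5.1]
laid at 24 gap 59.0 [-1.8 -0.4  5.5]
24.1167
```

View pics/side5c.png

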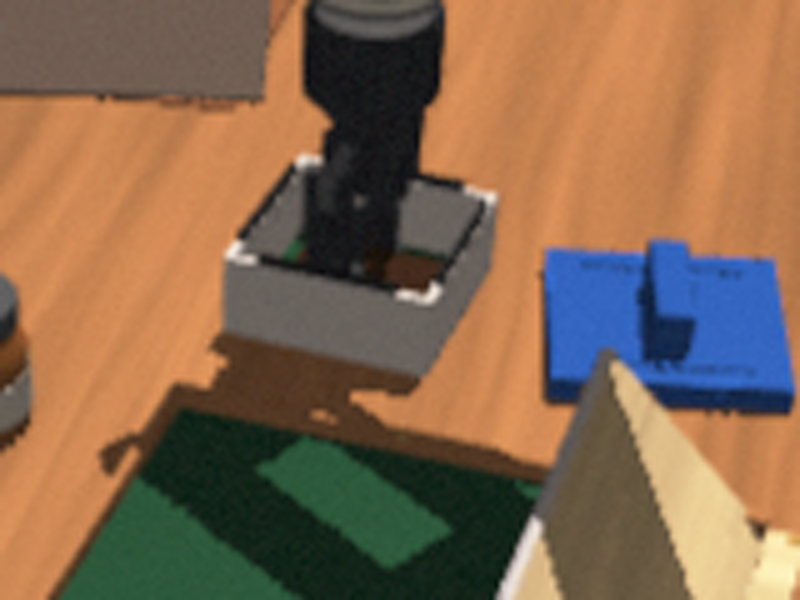

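View pics/top5c.png

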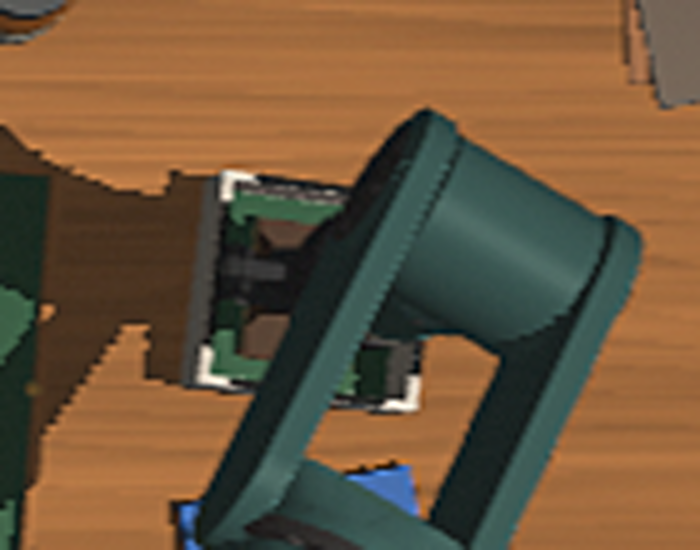

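tile_c sits flat inside the tub, with the fingers clear of the walls. I'll release it, then fetch tile_b after a fresh look in case something was knocked.

```bash
python3 - <<'E'
from h import *
x,y=TUB[:2];rel(x,y)
goto(450,-20,250,0)
I=snap("6");G={n:grad(I[n]) for n in I}
goto(450,100,250,0)
x=fit(G,["top","side"],TILE(12),(514,440),np.arange(-.3,.3,.05));print("b",x.round(2))
a=fit(G,["top","side"],TILE(12),(584,304),np.arange(-.1,.5,.05));print("a",a.round(2))
L=np.vstack([rect(131,133,14)])
print("lid",fit(G,["top","side"],L,(431,-290),np.arange(-.1,.5,.06)).round(2))
for s in(17,18,19): print("in tub",s,[fit(G,[c],TILE(s),TUB[:2],np.arange(-.4,.2,.05)).round(2) for c in("top",)])
overlay(I["top"],"top",[place(TILE(12),*x[:3]),place(TILE(12),*a[:3])],"pics/t6.png",(130,185,330,335))
overlay(I["top"],"top",[],"pics/t6b.png",(400,170,540,320),4)
print(ctrl.read_time())
E
```

```text
b [5.1381e+02 4.4042e+02 2.0000e-02 1.2040e+02]
a [5.8396e+02 3.0562e+02 2.3000e-01 1.1344e+02]
lid [ 4.3078e+02 -2.9054e+02  1.7000e-01  2.4210e+02]
in tub 17 [array([ 6.0192e+02, -2.8640e+02, -1.4000e-01,  1.1289e+02])]
in tub 18 [array([ 6.0183e+02, -2.8605e+02, -1.4000e-01,  1.1308e+02])]
in tub 19 [array([ 6.0179e+02, -2.8583e+02, -1.4000e-01,  1.1315e+02])]
27.5833
```

View pics/t6.png

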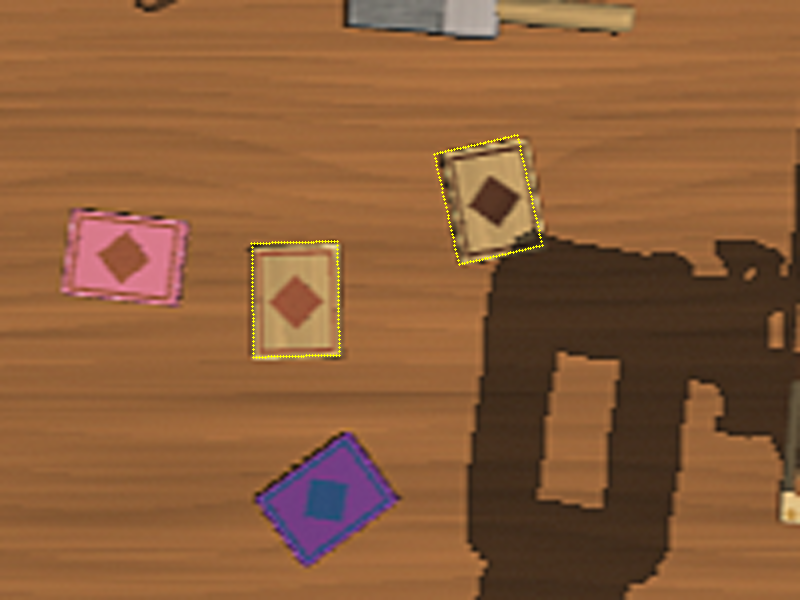

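View pics/t6b.png

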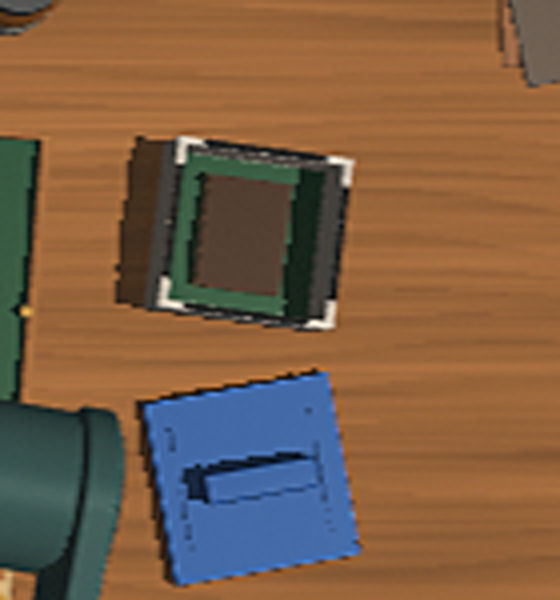

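tile_c is flat and central in the tub at (460,230) in the top view. Nothing has been knocked. tile_b (pale, brick-red) is at (204,260), so it's next.

```bash
cat >> h.py <<'E'
def flip(x,y,yaw,tag):
    pick_bench(x,y,yaw)
    drop(14)
    print("gap at drop",round(ctrl.read_finger_gap(),1))
    ctrl.command_gripper(85);ctrl.sleep(.3)
    p=ctrl.read_ee_pos();ctrl.line_to([p[0],p[1],220],200)
    goto(420,200,230,1.5)
    print(ctrl.read_time());return look_tray(tag)
E
python3 - <<'E'
from h import *
flip(513,440.4,.02,"7")
E
```

```text
gap 58.8 z 20 F [ 0.4 -0.7  0.4]
gap 59.0
gap at drop 59.1
36.8
top blob 607 [366. 244.] [558.2 -17.6]
side blob 624 [337. 224.] [558.4  -9.9]
['top'] [ 5.5852e+02 -1.8600e+01  6.0000e-02  9.0280e+01]
['side'] [ 5.5936e+02 -1.6650e+01  7.0000e-02  9.0230e+01]
['top', 'side'] [559.03 -17.98   3.21  89.09]
```

View pics/top_7o.png

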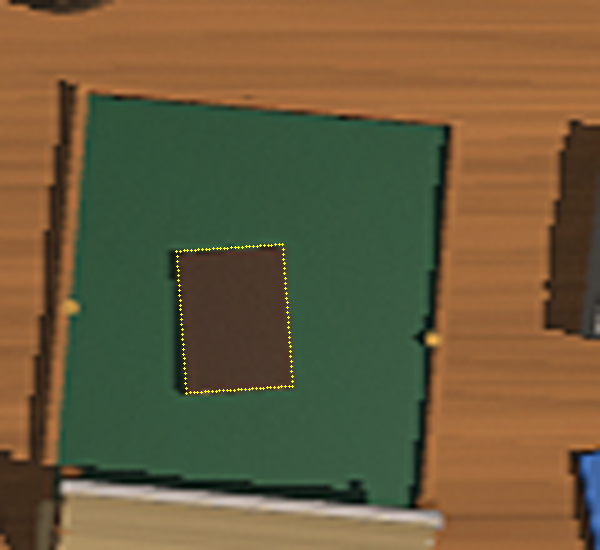

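View pics/side_7o.png

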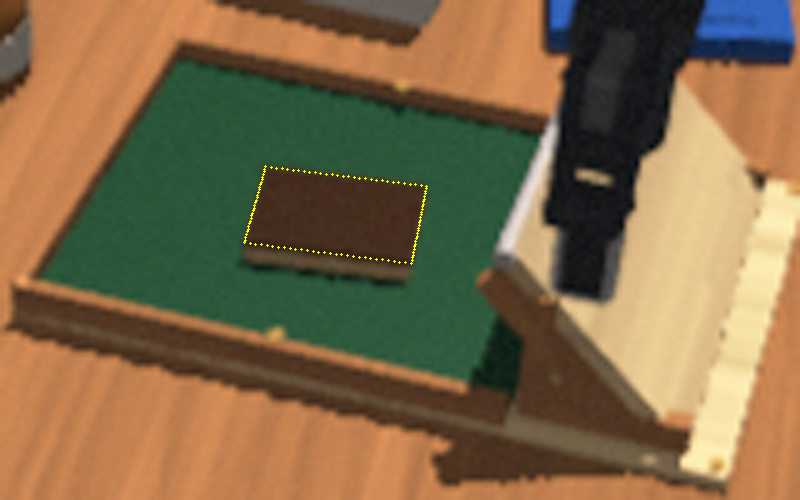

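tile_b flipped cleanly and lies at (366,244) in the top view, dark back up. Laying it on tile_c.

```bash
python3 - <<'E'
from h import *
pick_tray((559,-18,3.21-np.pi))
lay(1)
goto(450,-20,250,0)
I=snap("8");G={n:grad(I[n]) for n in I}
goto(450,100,250,0)
a=fit(G,["top","side"],TILE(12),(584,304),np.arange(-.1,.5,.05));print("a",a.round(2))
L=np.vstack([rect(131,133,14)])
print("lid",fit(G,["top","side"],L,(431,-290),np.arange(-.1,.5,.06)).round(2))
print("in tub",[fit(G,[c],TILE(30),TUB[:2],np.arange(-.4,.2,.05)).round(2) for c in("top","side")])
overlay(I["top"],"top",[place(TILE(30),*TUB)],"pics/t8b.png",(220,170,540,320),2.5)
overlay(I["side"],"side",[place(TILE(30),*TUB)],"pics/s8b.png",(300,130,400,210),6)
print(ctrl.read_time())
E
```

```text
gap 59.2 z 31
gap 58.6
contact z 36 [-2.4  1.8  5. ]
laid at 36 gap 58.8 [-2.   1.3  5.1]
a [5.9619e+02 3.1599e+02 2.0000e-01 7.6820e+01]
lid [ 4.3077e+02 -2.9041e+02  1.7000e-01  2.4219e+02]
in tub [array([ 6.0027e+02, -2.8489e+02, -1.4000e-01,  1.1196e+02]), array([ 6.0220e+02, -2.8444e+02, -3.0000e-02,  1.3602e+02])]
50.7
```

```bash
ls pics | tail -3
```

```text
top_7.png
top_7o.png
top_8.png
```

```bash
python3 - <<'E'
import cv2
im=cv2.imread("pics/top_8.png");cv2.imwrite("pics/t8c.png",cv2.resize(im[170:330,130:290],None,fx=3.7,fy=3.7,interpolation=cv2.INTER_CUBIC))
E
```

```text
(no output)
```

View pics/t8c.png

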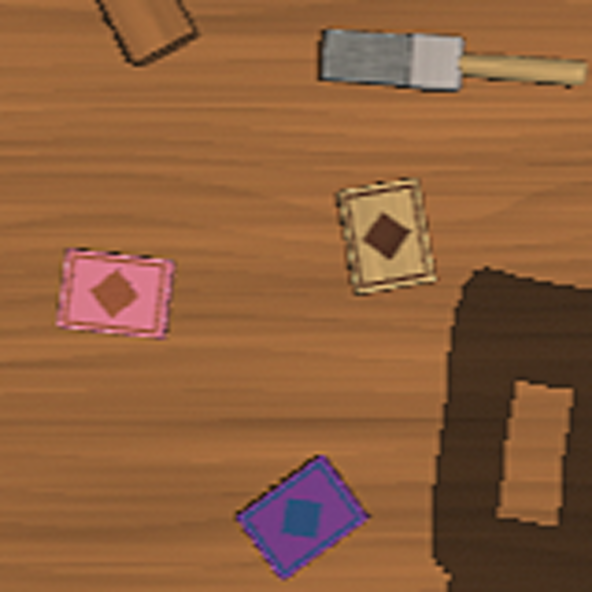

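View pics/t8b.png

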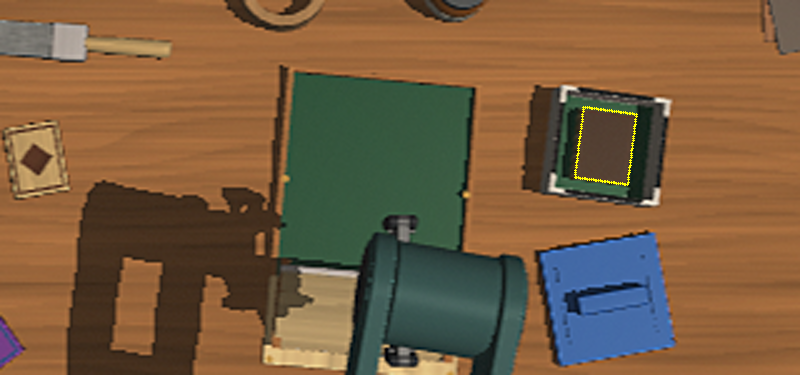

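View pics/s8b.png

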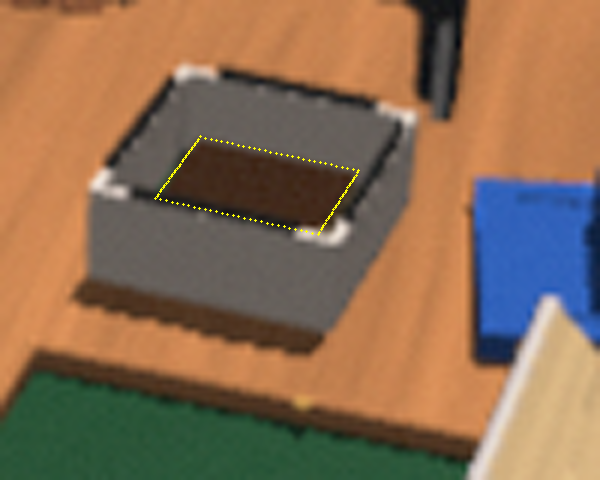

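The stack of two lies flat in the tub. tile_a was knocked aside and now sits at (234,234) in the top view. I'll refit it from this same picture.

```bash
python3 - <<'E'
from h import *
I={n:cv2.imread(f"pics/{n}_8.png") for n in("top","side")};G={n:grad(I[n]) for n in I}
w=world("top",(234.6,233.8),12);print(w)
for cc in(["top"],["side"],["top","side"]):
    a=fit(G,cc,TILE(12),w,np.arange(-.1,.5,.05),r=9);print("a",a.round(2))
    overlay(I["top"],"top",[place(TILE(12),*a[:3])],"pics/t8d%d.png"%len(cc),(200,200,270,270),8)
overlay(I["side"],"side",[place(TILE(12),*a[:3])],"pics/s8d.png",(230,290,330,370),6)
E
```

```text
[586.14906334 353.82436084  12.        ]
a [5.7764e+02 3.5955e+02 2.0000e-01 8.0560e+01]
a [5.8855e+02 3.5798e+02 1.9000e-01 1.3603e+02]
a [5.8672e+02 3.6576e+02 1.8000e-01 1.0360e+02]
```

View pics/t8d2.png

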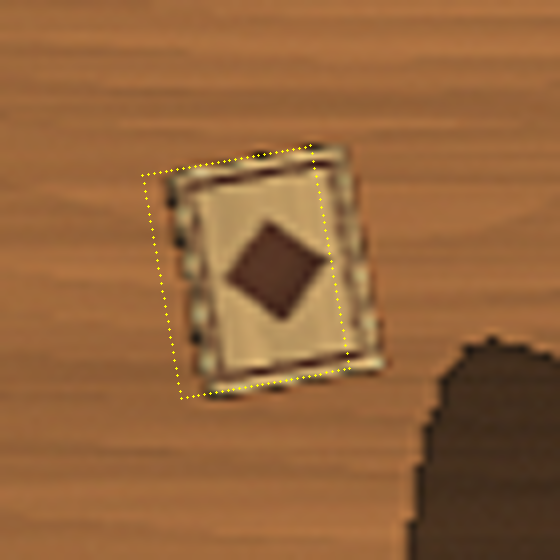

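View pics/s8d.png

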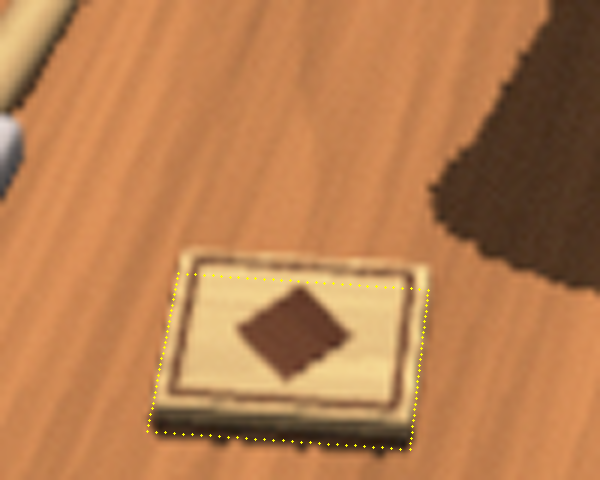

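```bash
python3 - <<'E'
from h import *
print(world("top",(234.0,233.4),12),world("side",(278.5,344.9),12))
I={n:cv2.imread(f"pics/{n}_8.png") for n in("top","side")}
overlay(I["top"],"top",[place(TILE(12),587,355,.18)],"pics/t8e.png",(200,200,270,270),8)
E
```

```text
[587.27755846 355.51954882  12.        ] [589.16646681 355.64945024  12.        ]
```

View pics/t8e.png

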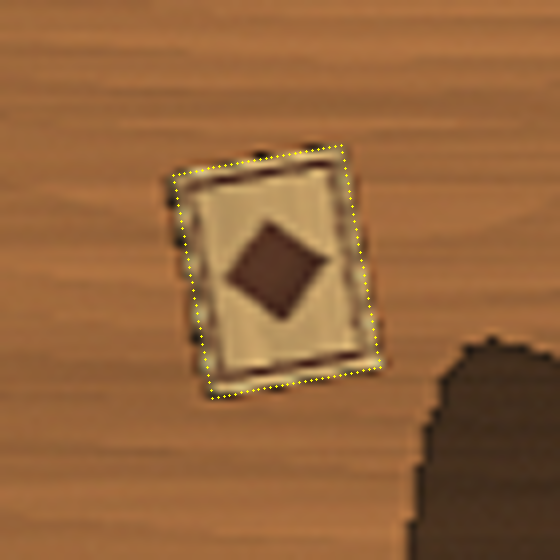

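The outline at (587, 355, yaw 0.18) fits tile_a well. Flipping it now.

```bash
python3 - <<'E'
from h import *
flip(587,355,.18,"9")
E
```

```text
gap 59.0 z 20 F [0.2 0.7 0.8]
gap 59.1
gap at drop 58.9
59.5
top blob 605 [375. 248.] [547.3 -42.7]
side blob 617 [343. 219.] [547.6 -35. ]
['top'] [546.54 -43.48   2.74  91.26]
['side'] [548.43 -42.16   2.75  79.56]
['top', 'side'] [547.3  -43.16   2.75  83.56]
```

View pics/top_9o.png

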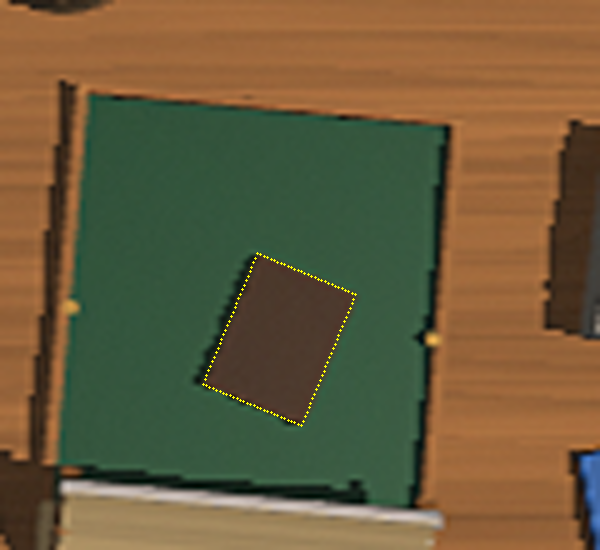

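View pics/side_9o.png

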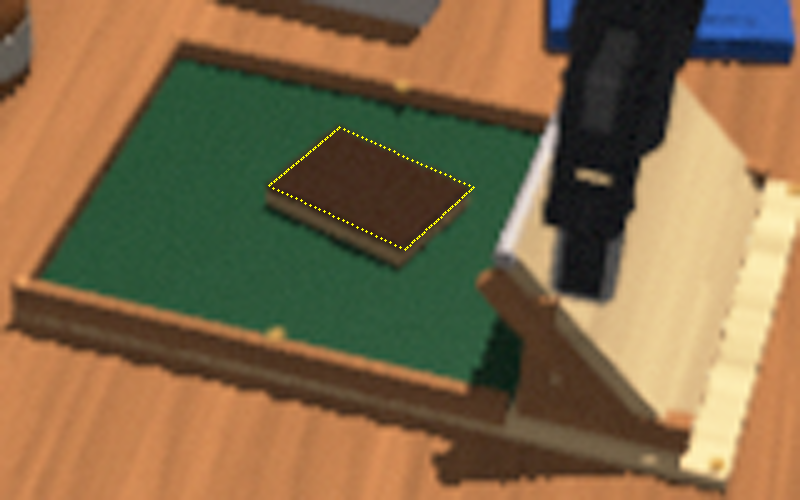

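tile_a is face down at (375,248) in the top view. Laying it as the third in the stack, then measuring the tub and lid precisely.

```bash
python3 - <<'E'
from h import *
pick_tray((547.3,-43.2,2.75-np.pi))
lay(2)
goto(450,100,250,0)
I=snap("10");G={n:grad(I[n]) for n in I}
L=rect(131,133,14);B=rect(22,80,40)
T=np.vstack([rect(120,122,50.5),rect(110,112,50.5)])
for c in(["top"],["side"],["top","side"]):
    print(c,"lid",fit(G,c,L,(431,-290),np.arange(-.1,.5,.06)).round(2),"bar",fit(G,c,B,(431,-290),np.arange(-.1,.5,.06),r=9).round(2))
    for z in (48,53): print("  tubOut",z,fit(G,c,rect(120,122,z),TUB[:2],np.arange(-.4,.2,.05)).round(2),"in",fit(G,c,rect(110,112,z),TUB[:2],np.arange(-.4,.2,.05),r=6).round(2))
    print("  tile",fit(G,c,TILE(42),TUB[:2],np.arange(-.4,.2,.05)).round(2))
overlay(I["top"],"top",[place(rect(120,122,50),*TUB)],"pics/t10.png",(400,170,540,320),4)
overlay(I["side"],"side",[place(TILE(42),*TUB)],"pics/s10.png",(300,130,440,210),5)
print(ctrl.read_time())
E
```

```text
gap 59.4 z 31
gap 58.7
contact z 48 [-1.9  0.9  6.3]
laid at 48 gap 59.0 [-2.3  0.4  6.2]
['top'] lid [ 4.2998e+02 -2.9040e+02  1.6000e-01  2.4807e+02] bar [ 4.3347e+02 -2.7612e+02  1.8000e-01  1.6967e+02]
  tubOut 48 [ 6.0123e+02 -2.8653e+02 -1.2000e-01  2.0943e+02] in [ 6.0548e+02 -2.9128e+02 -1.1000e-01  1.6564e+02]
  tubOut 53 [ 6.0086e+02 -2.8519e+02 -1.3000e-01  2.1087e+02] in [ 6.0511e+02 -2.8939e+02 -1.2000e-01  1.6880e+02]
  tile [ 5.9963e+02 -2.8513e+02 -1.4000e-01  1.0730e+02]
['side'] lid [ 4.3160e+02 -2.9105e+02  1.6000e-01  2.2233e+02] bar [ 435.08 -278.78    0.61  189.5 ]
  tubOut 48 [ 6.0677e+02 -2.9143e+02 -8.0000e-02  1.6950e+02] in [ 6.1010e+02 -2.8500e+02 -9.0000e-02  1.6378e+02]
  tubOut 53 [ 6.0512e+02 -2.8286e+02 -8.0000e-02  1.6872e+02] in [ 6.0827e+02 -2.7697e+02 -8.0000e-02  1.6581e+02]
  tile [ 6.0243e+02 -2.8093e+02 -2.1000e-01  9.5150e+01]
['top', 'side'] lid [ 4.3077e+02 -2.9042e+02  1.7000e-01  2.3426e+02] bar [ 4.3884e+02 -2.7443e+02  3.4000e-01  1.5818e+02]
  tubOut 48 [ 6.0303e+02 -2.8692e+02 -1.2000e-01  1.7400e+02] in [ 6.0826e+02 -2.9129e+02 -1.4000e-01  1.5744e+02]
  tubOut 53 [ 6.0150e+02 -2.8508e+02 -1.2000e-01  1.8174e+02] in [ 6.0591e+02 -2.8927e+02 -1.2000e-01  1.6504e+02]
  tile [ 6.0126e+02 -2.8501e+02 -1.4000e-01  9.7160e+01]
72.9667
```

View pics/t10.png

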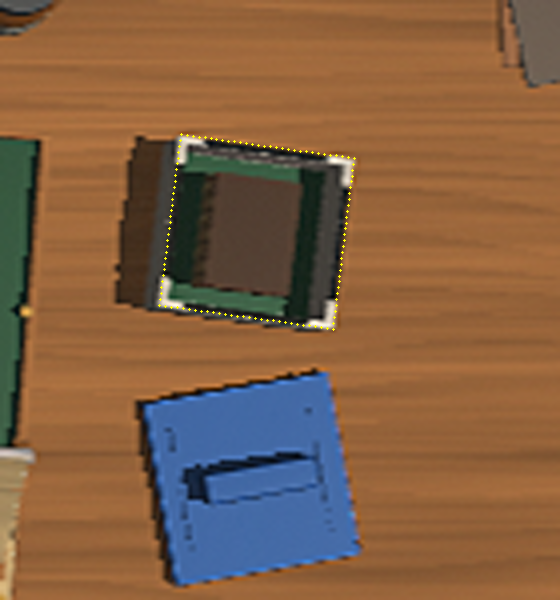

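View pics/s10.png

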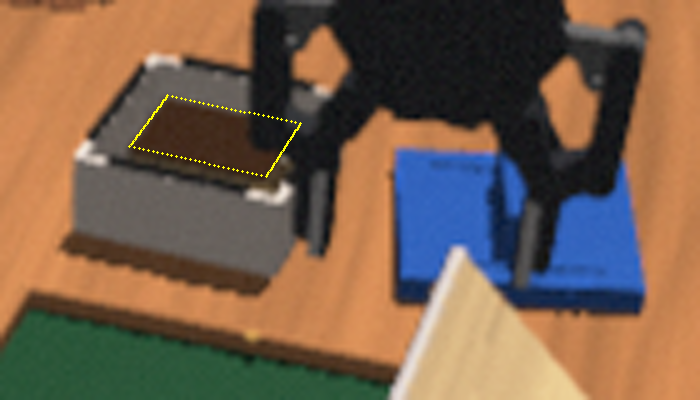

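```bash
python3 - <<'E'
from h import *
I=cv2.imread("pics/top_10.png")
print(proj("top",[[430.5,-290.4,40],[430.5,-290.4,14]]))
overlay(I,"top",[place(np.vstack([rect(22,80,40)]),430.5,-290.4,.165),place(np.vstack([rect(131,133,14),rect(131,133,0)]),430.5,-290.4,.165)],"pics/t10b.png",(430,255,495,320),9)
overlay(I,"top",[place(np.vstack([rect(120,122,48)]),601.2,-286.5,-.125)],"pics/t10c.png",(430,195,500,260),9)
# white corner pixels
g=cv2.cvtColor(I,cv2.COLOR_BGR2HSV);m=((g[...,2]>190)&(g[...,1]<60)).astype(np.uint8);m[:195]=0;m[260:]=0;m[:,:430]=0;m[:,500:]=0
k,l,s,c=cv2.connectedComponentsWithStats(m)
for j in range(1,k): print(s[j],c[j])
ys,xs=np.nonzero(m);b=cv2.minAreaRect(np.c_[xs,ys].astype(np.float32));print(b)
for p in cv2.boxPoints(b): print(world("top",p,48)[:2].round(1))
print(world("top",b[0],48))
E
```

```text
[[465.01730972 289.29243154]
 [462.53874634 288.92753806]]
[444 204   7   7  15] [446.13333333 206.13333333]
[482 209   6   7  17] [485.47058824 211.58823529]
[440 240   6   7  16] [441.625  244.1875]
[477 246   7   6  19] [480.57894737 249.31578947]
((463.67218017578125, 227.72598266601562), (43.73759078979492, 42.559112548828125), 7.696051120758057)
[ 551.1 -217.4]
[ 668.6 -234.4]
[ 652.5 -355.7]
[ 534.8 -338.2]
[ 601.66419468 -286.38590295   48.        ]
```

View pics/t10b.png

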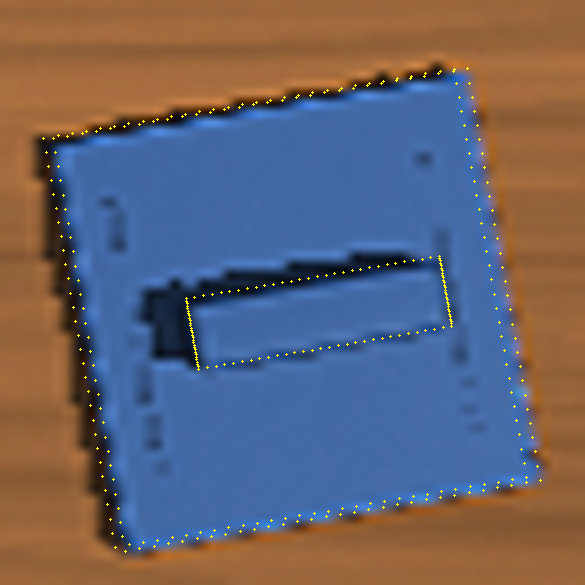

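View pics/t10c.png

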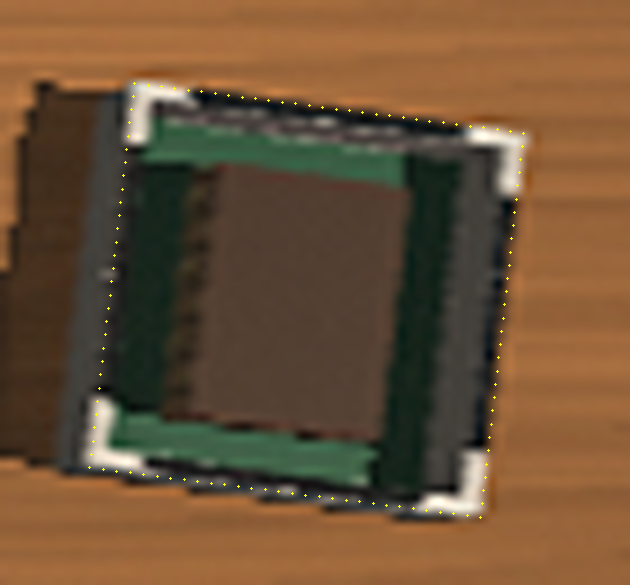

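Tub rim fits at (601.5, −286.4, yaw −0.133) and the lid at (430.3, −290.4, yaw 0.165); both outlines match the picture. Next I'll grip the lid bar.

```bash
python3 - <<'E'
from h import *
x,y,a=430.3,-290.4,.165
ctrl.command_gripper(60,40)
goto(x,y,120,a)
I0=snap("11")
ctrl.line_to([x,y,55],150)
z=descend(x,y,55,42,2)   # tips at >=~20
ctrl.command_gripper(10,60);print("gap",ctrl.read_finger_gap(),"z",z)
ctrl.sleep(.2);I1=snap("12");print(F())
L=np.vstack([rect(131,133,14)])
for I,t in((cv2.imread("pics/side_10.png"),"before"),(I1["side"],"after")):
    G={"side":grad(I)};print(t,fit(G,["side"],L,(431,-290),np.arange(-.1,.5,.06),r=8).round(2))
G={"top":grad(I1["top"])};print(fit(G,["top"],L,(431,-290),np.arange(-.1,.5,.06),r=8).round(2))
overlay(I1["side"],"side",[place(L,x,y,a)],"pics/s12.png",(340,100,480,210),5)
print(ctrl.read_time())
E
```

```text
gap 20.566981028320633 z 42
[ 0.18996335 -0.02257973  2.24210209]
before [ 4.3166e+02 -2.9104e+02  1.6000e-01  2.2229e+02]
after [ 4.3314e+02 -2.9024e+02  1.5000e-01  2.1298e+02]
[ 4.3130e+02 -2.8654e+02  1.4000e-01  1.5989e+02]
77.925
```

View pics/s12.png

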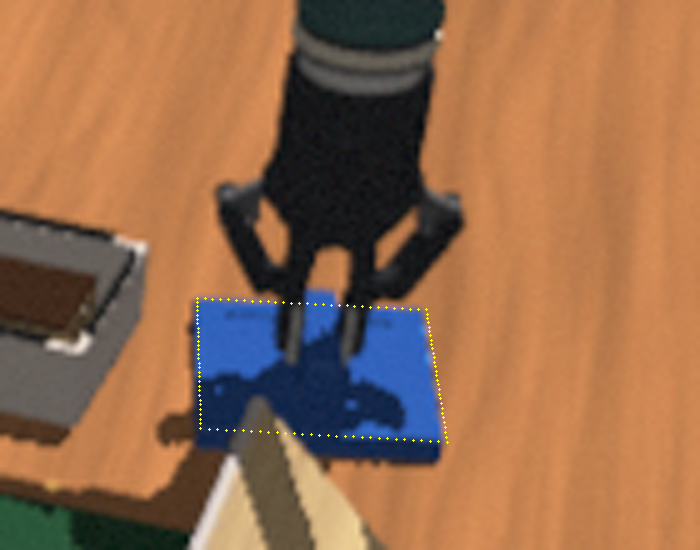

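```bash
python3 - <<'E'
from h import *
print(ctrl.read_ee_pos())
p=ctrl.read_ee_pos();ctrl.line_to([p[0],p[1],125],80);print("gap",ctrl.read_finger_gap(),F())
x,y,a=601,-286.6,-.133
goto(x,y,125,a);ctrl.line_to([x,y,101],60);ctrl.sleep(.2)
print(ctrl.read_ee_pos(),F(),ctrl.read_time())
I=snap("13")
z=59
for n,roi,k in(("side",(290,100,430,220),5),("top",(420,180,520,280),6)):
    overlay(I[n],n,[],f"pics/{n}13c.png",roi,k)
    overlay(I[n],n,[place(np.vstack([rect(131,133,z),rect(131,133,z+14)]),x,y,a)],f"pics/{n}13o.png",roi,k)
for n in("top","side"):
    print(n,fit({n:grad(I[n])},[n],rect(131,133,z+14),(x,y),np.arange(-.4,.2,.05),r=8).round(2))
E
```

```text
[ 430.53793689 -290.56564658   42.30419485]
gap 20.673097687284386 [-0.01848963 -0.13370801 -1.4667341 ]
[ 601.30230899 -286.77020828  101.65670779] [-0.11442311  0.58110534 -1.09700739] 80.5833
top [ 6.0087e+02 -2.8550e+02 -1.1000e-01  1.6139e+02]
side [ 6.0240e+02 -2.8504e+02 -1.3000e-01  1.9888e+02]
```

View pics/side13c.png

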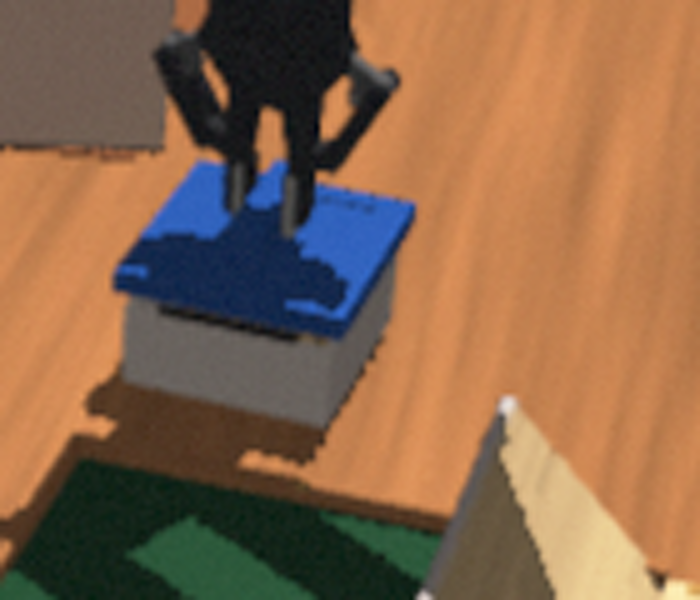

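View pics/side13o.png

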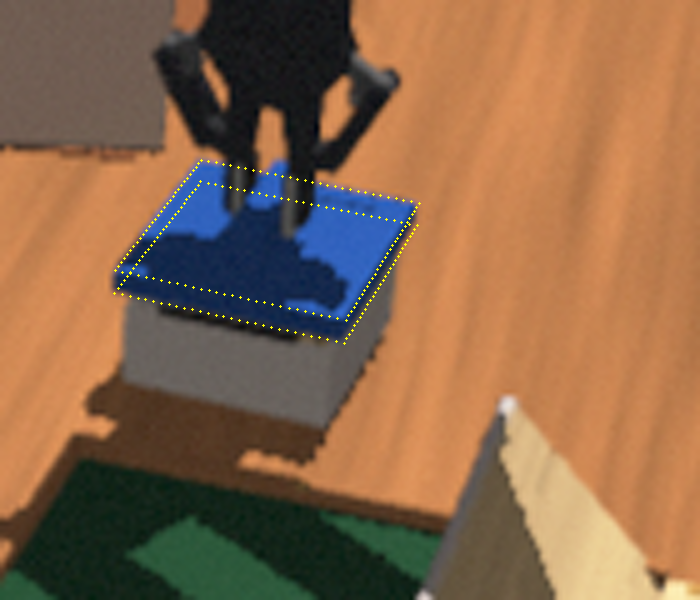

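View pics/top13o.png

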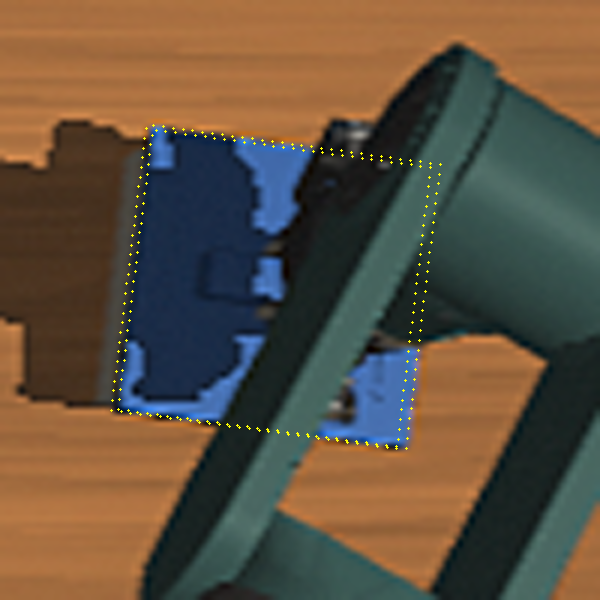

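The lid hangs level, centred over the tub to within about 1 mm in both views. Lowering it gently; it should touch the seal at TCP z of about 85.

```bash
python3 - <<'E'
from h import *
x,y=601.3,-287.2
ctrl.line_to([x,y,101],40);ctrl.sleep(.1)
f0=F();z=101
while z>84:
    z-=1;ctrl.line_to([x,y,z],30);d=F()-f0;print(z,d.round(1),round(ctrl.read_ee_pos()[2],1))
    if d[2]>2.5: break
print(ctrl.read_time(),np.round(ctrl.read_ft_torque(),2))
I=snap("14");overlay(I["side"],"side",[],"pics/side14c.png",(290,100,430,220),5)
E
```

```text
100 [-0.3  0.4  0.6] 99.8
99 [ 0.  -0.4  0.5] 98.8
98 [ 1.   0.  -0.3] 97.8
97 [-0.1 -1.   0.3] 96.9
96 [-0.2  0.4  0.9] 95.9
95 [ 0.1 -0.3  0. ] 94.9
94 [ 0.3 -0.9  0.7] 93.8
93 [ 0.2 -0.7 -0. ] 92.9
92 [ 1.  -0.7  0.9] 91.9
91 [ 0.2 -0.3  1. ] 90.9
90 [ 0.5 -0.6 -0.6] 89.9
89 [ 0.5 -1.  -0.1] 88.9
88 [ 0.8 -1.2  0. ] 87.9
87 [ 0.1 -1.   0.1] 86.9
86 [-0.2 -0.3  0.7] 85.9
85 [-0.4 -0.8  1.9] 85.2
84 [-1.4  0.6  4.2] 84.9
85.2833 [0.09 0.26 0.05]
```

View pics/side14c.png

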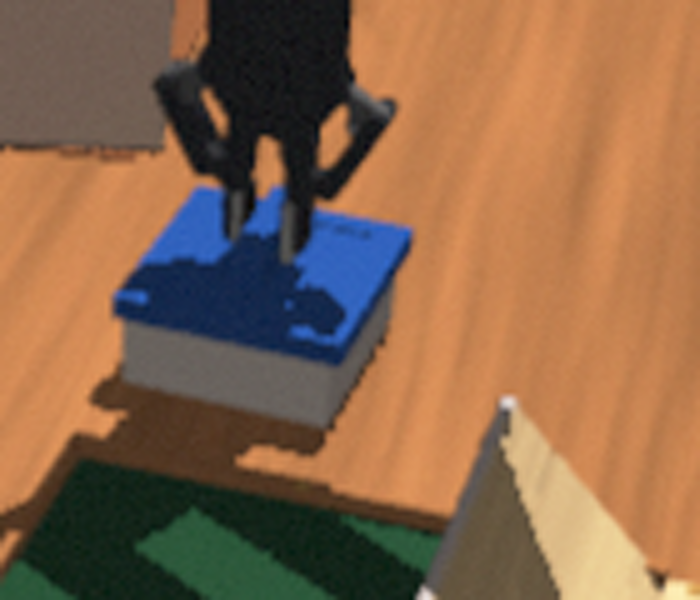

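The skirt has slipped over the rim and the lid rests on the seal, with contact at 85 as predicted. Now pressing slowly while watching force and depth.

```bash
python3 - <<'E'
from h import *
x,y=601.3,-287.2
z=84
for i in range(40):
    f=F();e=ctrl.read_ee_pos()[2]
    print(round(z,1),f.round(1),round(e,2),np.round(ctrl.read_ft_torque(),2))
    if f[2]>17 or e<79: break
    if f[2]<15: z-=.7;ctrl.line_to([x,y,z],5)
    else: ctrl.sleep(.4)
print(ctrl.read_time())
E
```

```text
84 [-1.4  0.7  3.4] 84.77 [ 0.09  0.21 -0.  ]
83.3 [-2.2  0.2  5.5] 84.48 [0.19 0.4  0.01]
82.6 [-2.8  1.4  6.8] 84.31 [ 0.31  0.54 -0.03]
81.9 [-2.7  2.2  8. ] 83.79 [0.31 0.59 0.  ]
81.2 [-3.7  1.3  6.8] 83.15 [0.3  0.55 0.03]
80.5 [-2.8  1.7  8.2] 82.45 [ 0.32  0.59 -0.01]
79.8 [-2.3  1.1  7.7] 81.72 [0.33 0.59 0.01]
79.1 [-2.5  1.5  8.3] 81.04 [0.3  0.6  0.02]
78.4 [-3.5  1.4  8. ] 80.35 [0.35 0.63 0.01]
77.7 [-3.4  1.9 10.3] 80.32 [0.38 0.78 0.01]
77.0 [-4.3  3.3 13.2] 80.31 [0.5  0.95 0.01]
76.3 [-5.7  3.1 15.6] 80.31 [0.63 1.17 0.05]
76.3 [-5.3  2.8 14.9] 80.32 [0.62 1.19 0.01]
75.6 [-7.1  3.8 16.6] 80.34 [0.71 1.34 0.04]
75.6 [-6.5  3.9 16.3] 80.32 [ 0.7   1.3  -0.01]
75.6 [-6.6  4.1 17.7] 80.29 [0.68 1.34 0.06]
90.0833
```

It moved 5 mm and stopped hard at 80.3, so it's home. I'll unload, let go and check that it's level.

```bash
python3 - <<'E'
from h import *
x,y=601.3,-287.2
ctrl.line_to([x,y,80.2],10);ctrl.sleep(.2);print(F().round(1))
ctrl.command_gripper(45);ctrl.sleep(.2);ctrl.line_to([x,y,150],80)
goto(450,0,260,0);goto(420,200,260,0)
I=snap("15");ctrl.sleep(.1)
print(ctrl.read_time())
for c in("top","side"):
    G={c:grad(I[c])}
    for z in(48,52,57):print(c,z,fit(G,[c],rect(131,133,z),(601,-286.5),np.arange(-.3,.1,.05),r=8).round(2))
overlay(I["side"],"side",[],"pics/side15c.png",(290,110,430,210),5)
overlay(I["side"],"side",[place(np.vstack([rect(131,133,52),rect(131,133,38)]),601.3,-286.5,-.133)],"pics/side15o.png",(290,110,430,210),5)
overlay(I["top"],"top",[],"pics/top15c.png",(230,130,550,330),2.5)
E
```

```text
[-0.5  1.3  4.1]
94.7917
top 48 [ 6.0124e+02 -2.8820e+02 -1.3000e-01  2.4723e+02]
top 52 [ 6.0087e+02 -2.8718e+02 -1.3000e-01  2.4717e+02]
top 57 [ 6.0045e+02 -2.8560e+02 -1.3000e-01  2.4703e+02]
side 48 [ 6.0478e+02 -2.9342e+02 -1.5000e-01  2.2209e+02]
side 52 [ 6.0389e+02 -2.8685e+02 -1.5000e-01  2.2167e+02]
side 57 [ 6.0196e+02 -2.7900e+02 -1.4000e-01  2.2061e+02]
```

View pics/side15c.png

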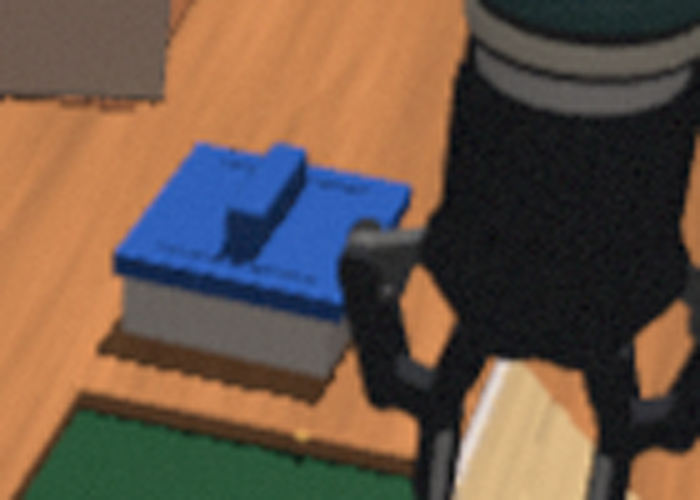

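View pics/side15o.png

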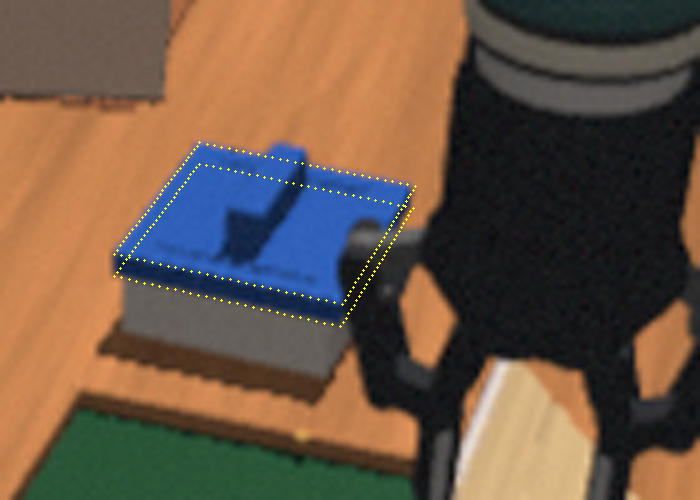

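View pics/top15c.png

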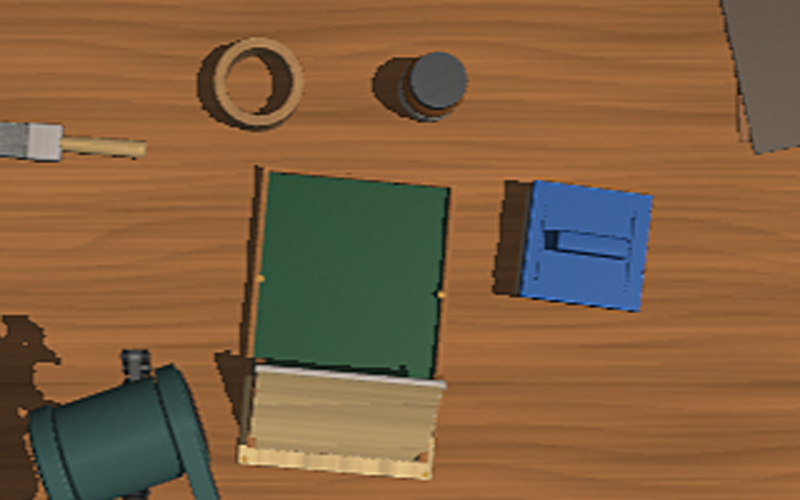

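The lid looks home, level and aligned in both views, and the bystanders haven't moved. To confirm it's level, I'll touch the plate near its four corners with closed fingers (about 5 N each) and compare heights.

```bash
python3 - <<'E'
from h import *
ctrl.command_gripper(0,40)
X,Y,a=601.3,-287,-.133
goto(450,0,260,a);goto(X,Y,150,a)
for u,v in((46,45),(46,-45),(-46,-45),(-46,45)):
    x=X+np.cos(a)*u-np.sin(a)*v;y=Y+np.sin(a)*u+np.cos(a)*v
    ctrl.line_to([x,y,115],120);ctrl.line_to([x,y,79],80);ctrl.sleep(.1)
    f0=F();z=79;rec=[]
    while z>64:
        z-=.5;ctrl.line_to([x,y,z],10);d=(F()-f0)[2]
        if d>1.5: rec.append((round(ctrl.read_ee_pos()[2],2),round(d,1)))
        if d>5.5: break
    print(u,v,rec)
    ctrl.line_to([x,y,115],80)
goto(450,0,260,0);goto(420,200,260,0)
I=snap("16");print(ctrl.read_time())
print(fit({"top":grad(I["top"])},["top"],rect(131,133,52),(601,-286.5),np.arange(-.3,.1,.05),r=8).round(2))
overlay(I["side"],"side",[],"pics/side16c.png",(290,110,430,210),5)
E
```

```text
46 45 [(np.float64(74.17), np.float64(4.2)), (np.float64(74.11), np.float64(6.5))]
46 -45 [(np.float64(78.0), np.float64(1.6)), (np.float64(75.9), np.float64(1.8)), (np.float64(74.4), np.float64(1.5)), (np.float64(74.17), np.float64(2.8)), (np.float64(74.16), np.float64(4.9)), (np.float64(74.14), np.float64(5.9))]
-46 -45 [(np.float64(74.13), np.float64(3.6)), (np.float64(74.08), np.float64(5.1)), (np.float64(74.07), np.float64(6.6))]
-46 45 [(np.float64(75.94), np.float64(1.5)), (np.float64(74.11), np.float64(4.4)), (np.float64(74.08), np.float64(7.6))]
120.7167
[ 6.0100e+02 -2.8717e+02 -1.3000e-01  2.4717e+02]
```

View pics/side16c.png

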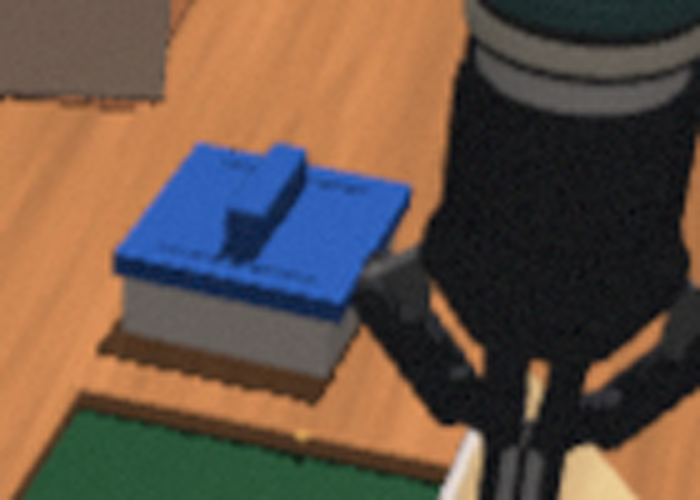

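All four corners read 74.1 mm, within 0.1 mm, which puts the plate at 52 mm with the lid home and level. The picture shows the lid seated on the tub and the gripper well clear, so I'm handing in.

```bash
python3 - <<'E'
from rig import ctrl
ctrl.hand_in();print(ctrl.read_time())
E
```

```text
the job is handed in; nothing more can be done
the job is handed in; nothing more can be done
```

The job is handed in: all three tiles lie face down in the tub and the blue lid is pressed home. I turned tile_c, tile_b and tile_a over on the ramp one at a time and laid each in the tub. tile_a had been knocked about 5 cm aside before its turn, so I located it again first. I left the pink and purple look-alikes alone.

**Last checks:**
- **Lid depth:** it moved 5 mm under about 15–17 N and then stopped hard.
- **Lid level:** the plate near all four corners read within 0.1 mm, at about 52 mm.
- **Lid position:** the top camera puts its middle within about 1 mm of the tub's.
- **Tiles:** I saw each tile dark back up in the tray before laying it. Pictures showed the stack flat in the tub before the lid went on.
- **Bystanders:** the tape roll and wax jar looked unmoved in the last top view. The brush is only partly in that crop, but it had not visibly moved either.
- **Time:** about 121 s at the last reading, against the 210 s limit.

**Disagreements:** the side camera read up to about 5 mm different from the top camera at the tub, so I relied on the top view and on touch. One force reading during the corner check went briefly above my 1.5 N contact level before the fingers touched the lid. I took it as noise.

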